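# Gauge the pivot blocks and set the good one in the bay

### The arm

A 7-joint arm with a two-finger parallel gripper is mounted at the origin on the work surface. World frame = base frame: x ahead of the robot, y to its left, z up, the work surface at z = 0. Lengths are in m, angles in rad, forces in N, time in s.
With the tool pointing down it reaches from about 0.4 to 0.75 m from the base axis. Payload 19.5 kg.
Tool frame: the origin (TCP) lies between the finger pads; the fingertips stand arm.tip_extent ahead of it and the grasp point (between the pads) lies 3 mm ahead of it (arm.tip_extent is the distance from the TCP to the fingertips, in m); y points along the fingers, x is the direction in which the jaws open and shut, and the axes are right-handed (so a half turn about y gives the same grasp; the last joint's range is limited). The gripper opens to 85 mm and grips with 20 to 120 N. Pads are 22 mm wide; open, the fingers measure 114 mm over their backs; the gripper's body (76 mm by 85 mm) begins 54 mm behind the grasp point. The pads swing forward as they close: fully open they stand 13 mm farther back than shut.
Start: joints at [1.152, 0.707, -0.028, 1.485, 0.022, 0.951, -0.075], TCP at [0.212, -0.535, 0.253] pointing down, gripper open.
Joint ranges: [-2.71, 2.71], [-0.32, 2.16], [-1.57, 1.52], [0, 2.45], [-1.46, 4.6], [0, 2.02], [-2.83, 2.83]. Speed limits (rad/s): [1.89, 1.89, 2.57, 2.57, 3.01, 3.01, 3.01].

### API

Orientations are given as a rotation vector (axis times angle).
In Python, from station import sensors, grab_frame, camera_model, workorder, spot_in, masks_of, arm gives the robot as it stands. The module is installed in compiled form; this text tells all that it offers.
- The arm moves only by the shell command python3 -m jog 'ROWS' [FORCE]. ROWS is JSON, a list of rows, each a list of 7 numbers: the shift along the tool's x, y, z in mm, then the turn, a rotation vector about the tool's x, y, z in degrees, then the opening, from 0 (shut) to 1 (fully open). In form: [[x, y, z, wx, wy, wz, gripper], ...]. A call has exactly 8 rows; each row is the pose to reach, as a shift and turn from the pose commanded when the call began, along the tool's axes at that moment; what a row does not reach only later rows make up. A row lasts 1/8 s, in which the tool goes at most 62.5 mm and 10.7 degrees, less where a joint would pass 70% of its speed; a pose out of reach is approached as far as the arm can. A call with a gripper value outside its range is refused whole. The fingers move at their own pace and stop on an object; FORCE is the grip in N (left out, the last holds). Time passes only in rows, so rows that repeat a pose let the fingers close, or fill a call up. It gives the time, the measured TCP pose, the force and the opening at its end, in the units of the state.
- sensors.state(): the state, without advancing time (a new reading comes with each control period).
- grab_frame(name): name is "scene" or "top"; returns (picture, depth): 420x560x3 uint8, red, green, blue; 420x560 float32, m along the optical axis (not along the pixel's ray), 0 where there is no reading.
- camera_model(name): a dict with "vfov" (degrees; the focal length in pixels is half the picture's height over the tangent of half this angle, whatever the lens; pixels are square), "cx", "cy" (the principal point, pixels), "dist" ([k1, k2, p1, p2, k3] as OpenCV has them; the pictures are not rectified), "R" (3x3) and "t" (3): a world point X has camera coordinates R X + t. Camera axes: x right, y down, z forward; pixel columns grow to the right and rows downward; lengths in m; the calibration is good to about 2 mm. A picture is of the moment at which its call begins. camera_model takes no time and is no camera call.
- workorder.hand_in(): hands the job in, once; it reports no verdict.
Trained networks look in the newest picture that a camera, given by its name, has taken for a name from the list of things; names that differ only in an ending like _2 or _b are one class to them, and where a whole thing is asked for, a point or a joint stands for the part that bears it (a point fixed in the world has none). Each returns a list of dicts, best first, with "conf" (0 to 1); they miss things now and then, are a little off and sometimes report something else, mostly with a low value. They report only what shows in the picture. A call takes as long as a camera call. They do not tell look-alikes from the thing itself.
- spot_in(camera, thing): "position" ([column, row] as shares, 0 to 1, of the picture: columns of its width, rows of its height, amid what is visible of it).
- masks_of(camera, thing): "pixels" (420x560 bool, what is visible of it) and "position" ([column, row] as shares, 0 to 1, of the picture: columns of its width, rows of its height, amid what is visible of it).
The state is a dict: "clock": time; "joints": joint angles; "joint_velocities": joint speeds; "effort": joint torques, N m; "tcp_pos": TCP position; "tcp_rot": TCP orientation; "ft_force": force on the tool from outside, world axes, zero at the start; "torque": the same for the moment, N m; "finger_gap": opening from 0.0 (shut) to 1.0 (fully open).
Only numpy, scipy, OpenCV 4.12 (cv2) and the standard library are available. Lean on these libraries where they do the work, as an engineer would, in place of code of your own. Each camera call takes 0.05 s, during which the arm holds its last target.

### The job

One of the three oak pivot blocks has a bushing bored large enough for the pin gauge. Take the gauge from its stand and try it gently in the blocks, never forcing it, until it goes fully home with its collar down on the block; then slide that block along the bench by the gauge, without lifting it, until it sits squarely against the back stop of the bay between the two cheeks. Let go and leave the gauge standing fully home in it, and leave the other blocks and everything else where they are.

Things in the scene. Friction and masses are not known exactly. Their poses are not given: they have to be found in the camera images.
- gauge: Steel pin gauge upright in its stand, 0.2 kg, 100 mm tall; origin at the centre of the pin's tip, z towards the handle. Pin 20 mm thick and 34 mm long, the lowest 2.5 mm tapered to 17 mm at the tip; collar 34 mm wide from 34 to 40 mm above the tip: round handle 22 mm thick from 40 to 100 mm above the tip. Fully home, the tip is 6 mm above the block's underside.
- stand: Fixed dark wooden stand for the gauge, 70 x 70 x 45 mm high with a 24 mm hole in the middle, 36 mm deep, in which the gauge stands on its collar; origin at the centre of its underside.
- block_a: One of three look-alike oak pivot blocks, 60 (x) x 90 (y) x 40 mm high, 0.28 kg with bushing; origin at the centre of its underside. A 31 mm round opening in the 8 mm thick top lets onto a captive steel bushing, 40 mm outside, 26 mm tall, its rim 10 mm below the block's top. It floats in a 49 mm pocket, lies 3 to 4 mm off the block's centre to some side, and shifts when pushed sideways.
- block_b: One of three look-alike oak pivot blocks, 60 (x) x 90 (y) x 40 mm high, 0.28 kg with bushing; origin at the centre of its underside. Like block_a. In just one of the three (any of them) the bore is 21.6 mm and takes the pin down to its collar; in the other two it is 18 mm and stops the pin's taper. A block turns freely about the pin while it is dragged.
- block_c: One of three look-alike oak pivot blocks, 60 (x) x 90 (y) x 40 mm high, 0.28 kg with bushing; origin at the centre of its underside. Like block_a. A pin stopped with its tip about 10 mm below the block's top rests on the bushing's rim: a small bore, or a good one off-centre. Try about 3 mm to all sides before rejecting it; the pin drops in by itself once within about 2 mm of the bore's centre.
- bay: Fixed wooden stop 25 mm high: back bar 180 mm long, a cheek 25 mm deep towards the robot at each end, 136 mm between them. Origin at the middle of the bar's front face, on the board; +x away from the robot through the bar, y along it. A block square against the bar by its long side has its centre 30 mm before the origin. One that catches by a corner squares up if swept sideways while pushed.
- board: Fixed brown sheet, 4 mm thick, on the bench; its top, 4 mm above the bench, is the surface on which all stands and slides. Origin at the centre of its underside. Pressing a block on it or the stop with more than 40 N counts as forcing.
- can: Bystander: closed grey can, 52 mm wide, 110 mm tall, origin at the centre of its underside.
- screwdriver: Bystander: screwdriver 190 mm long lying along its x, origin near its middle.
Not all that is in view belongs to the job. There is more than one size of the gauge; the one meant has the size given above.

How it is judged:
On the way, in this order (a step that is already met when the one before it is completed fails the run):
1. the gauge is fully home in a block that still stands about where it was (within 30 mm) ((((z of gauge in the frame of block_a between 0.002 and 0.01 m and horizontal distance between gauge and block_a below 0.009 m and angle between gauge's own z axis and vertical below 0.1 rad) and distance of block_a from where it was at the start of the episode below 0.03 m) or ((z of gauge in the frame of block_b between 0.002 and 0.01 m and horizontal distance between gauge and block_b below 0.009 m and angle between gauge's own z axis and vertical below 0.1 rad) and distance of block_b from where it was at the start of the episode below 0.03 m) or ((z of gauge in the frame of block_c between 0.002 and 0.01 m and horizontal distance between gauge and block_c below 0.009 m and angle between gauge's own z axis and vertical below 0.1 rad) and distance of block_c from where it was at the start of the episode below 0.03 m))), for 0.1 s.
2. that block, the gauge home in it, is against the back stop of the bay ((((z of gauge in the frame of block_a between 0.002 and 0.01 m and horizontal distance between gauge and block_a below 0.009 m and angle between gauge's own z axis and vertical below 0.1 rad) and (x of block_a in the frame of bay between -0.034 and -0.025 m and y of block_a in the frame of bay between -0.03 and 0.03 m and angle between the x axis of block_a and the x axis of bay, either way round below 0.07 rad and height (world z) of block_a below 0.007 m)) or ((z of gauge in the frame of block_b between 0.002 and 0.01 m and horizontal distance between gauge and block_b below 0.009 m and angle between gauge's own z axis and vertical below 0.1 rad) and (x of block_b in the frame of bay between -0.034 and -0.025 m and y of block_b in the frame of bay between -0.03 and 0.03 m and angle between the x axis of block_b and the x axis of bay, either way round below 0.07 rad and height (world z) of block_b below 0.007 m)) or ((z of gauge in the frame of block_c between 0.002 and 0.01 m and horizontal distance between gauge and block_c below 0.009 m and angle between gauge's own z axis and vertical below 0.1 rad) and (x of block_c in the frame of bay between -0.034 and -0.025 m and y of block_c in the frame of bay between -0.03 and 0.03 m and angle between the x axis of block_c and the x axis of bay, either way round below 0.07 rad and height (world z) of block_c below 0.007 m)))), for 0.2 s.
At the end, for the whole second after the job is handed in: The gauge stands released and upright, fully home (within 4 mm) in one block; that block is flat on the board between the bay's cheeks, within 4 mm of the back stop and square to it within 0.07 rad; the other two blocks are within 30 mm of their starts; all at rest ((((z of gauge in the frame of block_a between 0.002 and 0.01 m and horizontal distance between gauge and block_a below 0.009 m and angle between gauge's own z axis and vertical below 0.1 rad) and (x of block_a in the frame of bay between -0.034 and -0.025 m and y of block_a in the frame of bay between -0.03 and 0.03 m and angle between the x axis of block_a and the x axis of bay, either way round below 0.07 rad and height (world z) of block_a below 0.007 m) and linear speed of block_a below 0.01 m/s and distance of each of block_b, block_c from where it was at the start of the episode below 0.03 m) or ((z of gauge in the frame of block_b between 0.002 and 0.01 m and horizontal distance between gauge and block_b below 0.009 m and angle between gauge's own z axis and vertical below 0.1 rad) and (x of block_b in the frame of bay between -0.034 and -0.025 m and y of block_b in the frame of bay between -0.03 and 0.03 m and angle between the x axis of block_b and the x axis of bay, either way round below 0.07 rad and height (world z) of block_b below 0.007 m) and linear speed of block_b below 0.01 m/s and distance of each of block_a, block_c from where it was at the start of the episode below 0.03 m) or ((z of gauge in the frame of block_c between 0.002 and 0.01 m and horizontal distance between gauge and block_c below 0.009 m and angle between gauge's own z axis and vertical below 0.1 rad) and (x of block_c in the frame of bay between -0.034 and -0.025 m and y of block_c in the frame of bay between -0.03 and 0.03 m and angle between the x axis of block_c and the x axis of bay, either way round below 0.07 rad and height (world z) of block_c below 0.007 m) and linear speed of block_c below 0.01 m/s and distance of each of block_a, block_b from where it was at the start of the episode below 0.03 m)) and linear speed of gauge below 0.02 m/s and contact force between the fingers and gauge below 0.1 N); the robot touches nothing.
It fails at once if a block is pressed on the board with more than 40 N (the gauge is forced) (contact force between any of block_a, block_b, block_c and board above 40 N).
It fails at once if a block is pressed against the bay with more than 40 N (contact force between any of block_a, block_b, block_c and bay above 40 N).
It fails at once if a block is lifted more than 15 mm off the board (height (world z) of any of block_a, block_b, block_c above 0.019 m).
It fails at once if a bystander is moved more than 30 mm (distance of any of can, screwdriver from where it was at the start of the episode above 0.03 m).
It also fails if it takes over 72 s, if anything falls off the work surface, if the arm or the gripper's body presses on something with over 40 N, if the wrist force passes 120 N, or if a joint passes its speed limit or range.

## Working session

There is one attempt and no reset: what is moved stays moved. The work goes in short steps, Python scripts to look and compute and a shell command to move; the robot and the scene stay as the last step left them, time stands still between calls to the robot, and variables do not carry over. Pictures are saved under pics/ and viewed, and the job is handed in when it is done.

```bash
ls; mkdir -p pics
cat > h.py <<'E'
import numpy as np,cv2
from scipy.spatial.transform import Rotation as Ro
from station import sensors, grab_frame, camera_model, workorder, spot_in, masks_of, arm
def K(c):
    m=camera_model(c); f=210/np.tan(np.radians(m['vfov'])/2)
    return m,np.array([[f,0,m['cx']],[0,f,m['cy']],[0,0,1]]),np.array(m['dist'],float)
def world(c,px,d):
    m,k,dist=K(c); px=np.atleast_2d(px).astype(float)
    n=cv2.undistortPoints(px[:,None],k,dist)[:,0]
    P=np.c_[n,np.ones(len(n))]*np.asarray(d).reshape(-1,1)
    return (P-np.array(m['t']))@np.array(m['R'])
def onplane(c,px,z):
    m,k,dist=K(c); px=np.atleast_2d(px).astype(float)
    n=cv2.undistortPoints(px[:,None],k,dist)[:,0]
    D=np.c_[n,np.ones(len(n))]@np.array(m['R']); C=-np.array(m['R']).T@np.array(m['t'])
    return C+D*((z-C[2])/D[:,2])[:,None]
def proj(c,X):
    m,k,dist=K(c); return cv2.projectPoints(np.atleast_2d(X).astype(float),cv2.Rodrigues(np.array(m['R']))[0],np.array(m['t'],float),k,dist)[0][:,0]
def cloud(c,depth):
    v,u=np.mgrid[0:420,0:560]; return world(c,np.c_[u.ravel(),v.ravel()],depth.ravel()).reshape(420,560,3)
def save(n,im): cv2.imwrite('pics/'+n,im[...,::-1])
E
python3 - <<'E'
from h import *
print(sensors.state(),arm.tip_extent)
for c in('scene','top'):
    im,d=grab_frame(c);save(c+'0.png',im);np.savez(c+'0.npz',im=im,d=d);print(camera_model(c))
E
```

```text
pics
{'clock': 0.0, 'joints': array([ 1.15231455,  0.70705116, -0.02764484,  1.48500293,  0.02197415,
        0.95092481, -0.07548985]), 'joint_velocities': array([ 6.09279437e-04,  4.60250108e-05,  4.95858952e-04,  1.59396773e-04,
        2.25987276e-03, -1.80228332e-04, -1.06431483e-03]), 'effort': array([-3.39689961e-05, -8.83231473e+01,  1.23495676e+00, -2.36164802e+01,
        1.69198774e-02,  6.62015023e-03, -7.27068709e-06]), 'tcp_pos': array([ 0.21148545, -0.53442826,  0.25285604]), 'tcp_rot': array([-1.36359409,  0.92797227, -0.92649447]), 'ft_force': array([ 0.63855364, -0.1694332 , -1.50130937]), 'torque': array([-0.0513086 ,  0.00287052,  0.02270079]), 'finger_gap': 0.9996961770696461} 0.022
{'vfov': 47.93314046251443, 'cx': 275.8065026049965, 'cy': 208.3675962407048, 'dist': array([-0.00386242,  0.        ,  0.        ,  0.        ,  0.        ]), 'R': array([[-0.69684511,  0.71713649, -0.01105204],
       [ 0.3950919 ,  0.37096091, -0.84041085],
       [-0.59858941, -0.59000276, -0.54183712]]), 't': array([ 0.31506051, -0.2119796 ,  1.71481337])}
{'vfov': 46.002383729261, 'cx': 281.7588185395208, 'cy': 211.9905996105967, 'dist': array([0.0257085, 0.       , 0.       , 0.       , 0.       ]), 'R': array([[ 0.01442852, -0.99952365,  0.02728183],
       [-0.99558344, -0.01689228, -0.09234856],
       [ 0.09276542, -0.02582888, -0.99535293]]), 't': array([0.07903577, 0.57013121, 1.19800395])}
```

View pics/scene0.png

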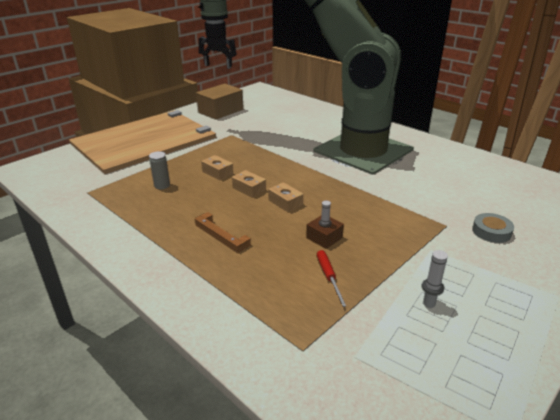

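View pics/top0.png

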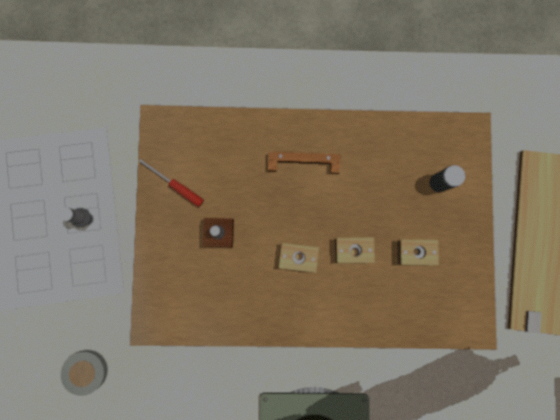

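Run:
```python
from h import *
print(Ro.from_rotvec(sensors.state()['tcp_rot']).as_matrix().round(3))
for n in ('gauge','stand','block_a','bay','can','screwdriver'):
  for c in ('top','scene'):
    for r in masks_of(c,n)[:5]:
        d=np.load(c+'0.npz')['d']; W=cloud(c,d)[r['pixels']&(d>0)]
        print(n,c,round(r['conf'],2),(np.array(r['position'])*[560,420]).round(),r['pixels'].sum(),np.percentile(W,[2,50,98],axis=0).round(3).tolist() if len(W) else '')
```

```text
[[ 0.368 -0.     0.93 ]
 [-0.93   0.001  0.368]
 [-0.001 -1.    -0.   ]]
gauge top 0.95 [ 77. 217.] 587 [[0.524, 0.544, 0.001], [0.544, 0.559, 0.092], [0.568, 0.586, 0.145]]
gauge top 0.6 [218. 232.] 166 [[0.499, 0.228, 0.051], [0.514, 0.239, 0.094], [0.532, 0.251, 0.119]]
gauge scene 0.64 [325. 214.] 194 [[0.507, 0.236, 0.053], [0.524, 0.247, 0.076], [0.532, 0.255, 0.115]]
gauge scene 0.64 [432. 282.] 951 [[0.519, 0.545, 0.001], [0.557, 0.571, 0.077], [0.568, 0.586, 0.143]]
gauge scene 0.6 [252. 184.] 592 [[0.451, -0.133, 0.007], [0.495, -0.076, 0.037], [0.511, -0.046, 0.046]]
stand top 0.65 [224. 233.] 774 [[0.48, 0.208, 0.011], [0.515, 0.242, 0.049], [0.552, 0.277, 0.055]]
stand scene 0.65 [322. 234.] 724 [[0.487, 0.21, 0.005], [0.541, 0.262, 0.037], [0.553, 0.277, 0.051]]
block_a top 0.98 [417. 254.] 958 [[0.446, -0.291, 0.009], [0.475, -0.241, 0.043], [0.504, -0.201, 0.048]]
block_a top 0.65 [298. 256.] 907 [[0.428, 0.004, 0.007], [0.46, 0.048, 0.044], [0.489, 0.091, 0.049]]
block_a top 0.6 [354. 251.] 950 [[0.446, -0.134, 0.004], [0.476, -0.089, 0.043], [0.507, -0.046, 0.048]]

[... 342 characters left out ...]
. 212.] 235 [[0.508, 0.233, 0.05], [0.523, 0.247, 0.082], [0.531, 0.255, 0.116]]
bay top 0.91 [301. 157.] 913 [[0.673, -0.05, 0.009], [0.704, 0.036, 0.029], [0.72, 0.122, 0.034]]
bay scene 0.78 [217. 233.] 787 [[0.677, -0.053, 0.005], [0.714, 0.047, 0.027], [0.722, 0.124, 0.031]]
can top 0.86 [444. 176.] 666 [[0.628, -0.333, 0.011], [0.649, -0.298, 0.106], [0.675, -0.285, 0.117]]
can scene 0.76 [160. 170.] 643 [[0.572, -0.426, 0.003], [0.663, -0.294, 0.066], [0.68, -0.284, 0.115]]
screwdriver top 0.84 [185. 189.] 511 [[0.585, 0.287, 0.003], [0.62, 0.335, 0.026], [0.689, 0.436, 0.033]]
screwdriver scene 0.93 [327. 267.] 284 [[0.594, 0.292, 0.012], [0.627, 0.338, 0.026], [0.651, 0.376, 0.031]]
```

Run:
```python
from h import *
z=np.load('top0.npz');im=z['im'];d=z['d'];W=cloud('top',d)
c=[(298,257),(355,250),(419,252),(217,233)]
save('crop1.png',np.hstack([cv2.resize(im[v-22:v+22,u-22:u+22],(200,200),interpolation=cv2.INTER_CUBIC) for u,v in c]))
zs=np.load('scene0.npz')
save('crop2.png',np.hstack([cv2.resize(zs['im'][v-22:v+22,u-22:u+22],(200,200),interpolation=cv2.INTER_CUBIC) for u,v in [(286,196),(249,183),(217,166),(325,220)]]))
for cam,zz in(('top',z),('scene',zs)):
  W=cloud(cam,zz['d'])
  ok=zz['d']>0
  def rect(n,x0,x1,y0,y1,z0,z1):
    m=ok&(W[...,0]>x0)&(W[...,0]<x1)&(W[...,1]>y0)&(W[...,1]<y1)&(W[...,2]>z0)&(W[...,2]<z1)
    P=W[m]; (cx,cy),(w,h),a=cv2.minAreaRect((P[:,:2]*1000).astype(np.float32)); print(cam,n,m.sum(),round(cx,1),round(cy,1),round(w,1),round(h,1),round(a,1),np.median(P[:,2]).round(4))
  rect('L',.40,.53,-.02,.12,.039,.06)
  rect('M',.40,.53,-.16,-.025,.039,.06)
  rect('R',.40,.53,-.32,-.18,.039,.06)
  rect('gauge top',.49,.56,.21,.28,.105,.13)
  rect('stand top',.46,.58,.18,.30,.043,.051)
  rect('bar',.65,.75,-.08,.15,.024,.04)
  rect('board',.55,.63,-.08,.15,-.01,.01)
```

```text
top L 814 457.8 47.0 90.3 62.3 84.4 0.0442
top M 781 476.7 -90.6 59.4 90.8 2.5 0.0441
top R 811 475.2 -247.4 58.3 94.3 0.9 0.0437
top gauge top 88 515.7 242.7 20.9 21.0 2.0 0.1154
top stand top 531 515.9 243.4 69.9 72.7 89.5 0.0486
top bar 813 697.2 35.7 178.4 47.1 89.2 0.0291
top board 2828 590.0 35.0 229.9 79.9 90.0 0.0042
scene L 338 459.0 44.8 97.2 65.6 87.1 0.0432
scene M 292 480.2 -93.0 97.0 65.1 89.5 0.0434
scene R 249 476.9 -248.6 65.0 97.1 1.6 0.0432
scene gauge top 53 518.4 242.2 20.5 17.9 42.4 0.1143
scene stand top 337 517.0 241.5 74.5 72.1 0.2 0.0485
scene bar 494 697.5 34.6 182.9 49.8 89.9 0.0284
scene board 1290 590.1 35.2 79.6 229.5 0.0 0.0037
```

View pics/crop1.png

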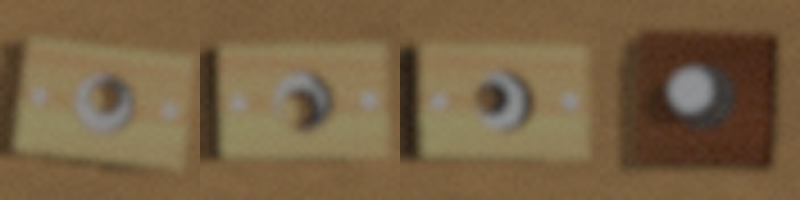

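View pics/crop2.png

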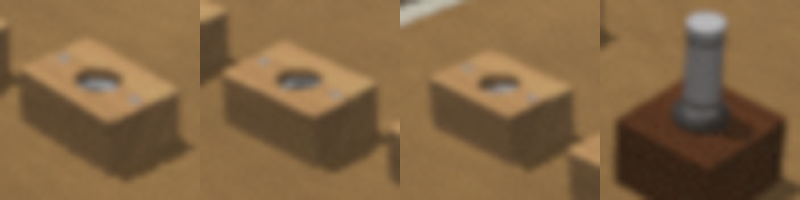

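Run:
```python
from h import *
fs=[np.load('top0.npz')['im'].astype(float)]+[grab_frame('top')[0].astype(float) for _ in range(3)]
im=np.mean(fs,axis=0)
C=[(457.8,47.0),(476.7,-90.6),(475.2,-247.4)]
out=[]
for i,(x,y) in enumerate(C):
    c=proj('top',[[x/1e3,y/1e3,.034]])[0]; p=c.round().astype(int)
    a=im[p[1]-12:p[1]+13,p[0]-12:p[0]+13]
    a=np.clip((a-20)*1.2,0,255).astype(np.uint8)
    b=cv2.resize(a,(260,390 if 0 else 260),interpolation=cv2.INTER_CUBIC)
    # overlay 31mm opening at z .044 thin
    th=np.linspace(0,2*np.pi,60); 
    q=proj('top',np.c_[x/1e3+.0155*np.cos(th),y/1e3+.0155*np.sin(th),0*th+.044]); q=((q-p+12+.5)*10.4).astype(int)
    b=b.copy();b2=b.copy();cv2.polylines(b2,[q],True,(255,0,0),1)
    out.append(np.vstack([b,b2]))
save('crop3.png',np.hstack(out))
```

```text
(no output)
```

View pics/crop3.png

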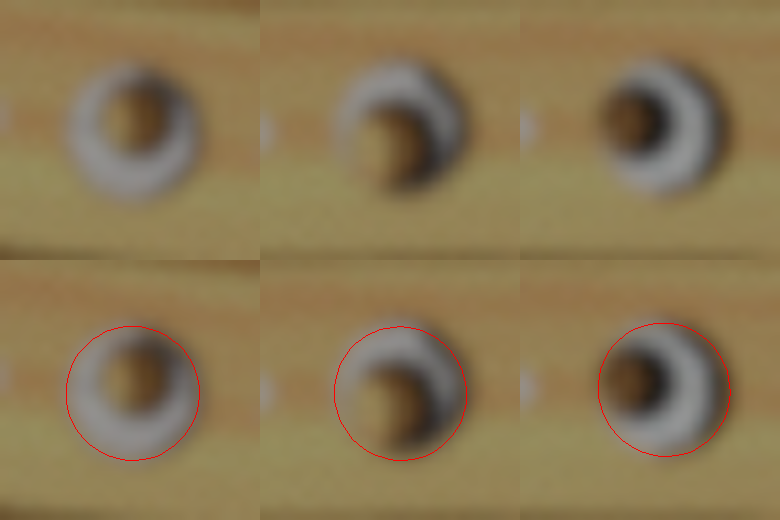

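Candidates for the gauge: top (217,232), the one in the stand, with its top at 115 mm, which matches a 100 mm gauge in a 45 mm stand. The other is top (77,217) on the paper, about 145 mm tall and too big. I choose the one in the stand, and the crop confirms it: plain handle, collar on the stand. In the close crops, the middle block's bore looks about 100 px (≈21.6 mm) against about 80 px (≈18 mm) in the others, so I'll try the middle block first.

```bash
python3 -m jog '[[-28,0,43,0,-8.55,0,1],[-56,0,86,0,-17.1,0,1],[-84,0,129,0,-25.65,0,1],[-111,0,172,0,-34.2,0,1],[-139,0,215,0,-42.75,0,1],[-167,0,259,0,-51.3,0,1],[-195,0,302,0,-59.85,0,1],[-223,0,345,0,-68.4,0,1]]' 30
python3 - <<'E'
from h import *
s=sensors.state();print(Ro.from_rotvec(s['tcp_rot']).as_matrix().round(3),s['joints'].round(2))
# bore of M: crop coords
c=proj('top',[[.4767,-.0906,.034]])[0];p=c.round()
for q in ((386-260,142),):
    px=p-12-.5+np.array(q)/10.4
    print('bore',onplane('top',px,.034).round(4))
E
```

```text
clock: 1.85
tcp_pos: [0.4512, -0.1989, 0.2535]
tcp_rot: [-1.571, -0.004, 0.003]
ft_force: [-0.6, -0.2, -0.8]
finger_gap: 1.004
[[ 1.     0.    -0.005]
 [ 0.005 -0.     1.   ]
 [ 0.    -1.    -0.   ]] [ 0.54  0.6  -0.33  1.77  0.25  0.81  0.09]
bore [[ 0.4748 -0.0889  0.034 ]]
```

```bash
python3 -m jog '[[8,5,55,0,0,0,1],[16,10,110,0,0,0,1],[24,15,166,0,0,0,1],[32,20,221,0,0,0,1],[40,30,276,0,0,0,1],[48,40,331,0,0,0,1],[56,50,387,0,0,0,1],[65,60,442,0,0,0,1]]'
python3 -m jog '[[0,30,0,0,0,0,1],[0,65,0,0,0,0,1],[0,105,0,0,0,0,1],[0,105,0,0,0,0,0.5],[0,105,0,0,0,0,0],[0,105,0,0,0,0,0],[0,105,0,0,0,0,0],[0,105,0,0,0,0,0]]' 30
python3 - <<'E'
from h import *
im,d=grab_frame('scene');save('g1.png',cv2.resize(im[150:270,250:410],(800,600)))
print(sensors.state()['joints'].round(2))
E
```

```text
clock: 2.85
tcp_pos: [0.5155, 0.2436, 0.1931]
tcp_rot: [-1.571, -0.0, -0.0]
ft_force: [0.5, -0.5, 0.6]
finger_gap: 1.001
clock: 3.85
tcp_pos: [0.516, 0.2419, 0.0896]
tcp_rot: [-1.57, -0.001, -0.002]
ft_force: [-1.2, -1.1, 11.3]
finger_gap: 0.246
[-0.41  0.93 -0.17  1.66  0.26  0.57 -0.73]
```

View pics/g1.png

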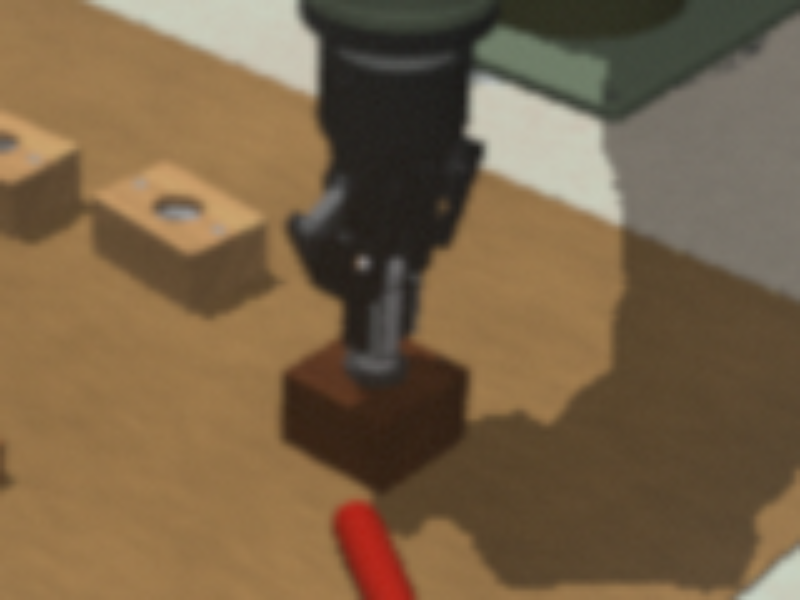

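Picture shows the fingers closed on the handle in the stand (crop about (380,300)), collar free below. Lifting and carrying to the middle block.

```bash
python3 -m jog '[[0,-30,0,0,0,0,0],[0,-70,0,0,0,0,0],[-6,-70,-50,0,0,0,0],[-13,-70,-105,0,0,0,0],[-20,-70,-160,0,0,0,0],[-27,-70,-215,0,0,0,0],[-34,-70,-272,0,0,0,0],[-41,-70,-331,0,0,0,0]]'
python3 - <<'E'
from h import *
im,d=grab_frame('scene');np.savez('g2.npz',im=im,d=d);save('g2.png',cv2.resize(im[100:220,180:340],(800,600)))
print(sensors.state()['tcp_pos'],sensors.state()['ft_force'])
im,d=grab_frame('top');save('g2t.png',cv2.resize(im[190:310,280:440],(800,600)))
E
```

```text
clock: 4.9
tcp_pos: [0.4741, -0.0911, 0.1589]
tcp_rot: [-1.571, -0.001, -0.001]
ft_force: [1.3, -0.0, -2.0]
finger_gap: 0.249
[ 0.47214597 -0.10005969  0.15861747] [ -4.19160962 -16.59249963  -2.40352431]
```

View pics/g2.png

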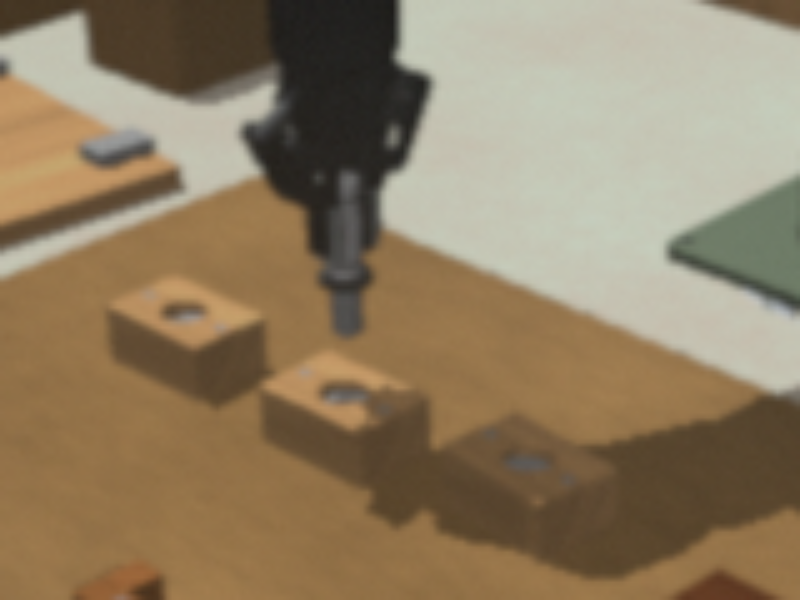

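View pics/g2t.png

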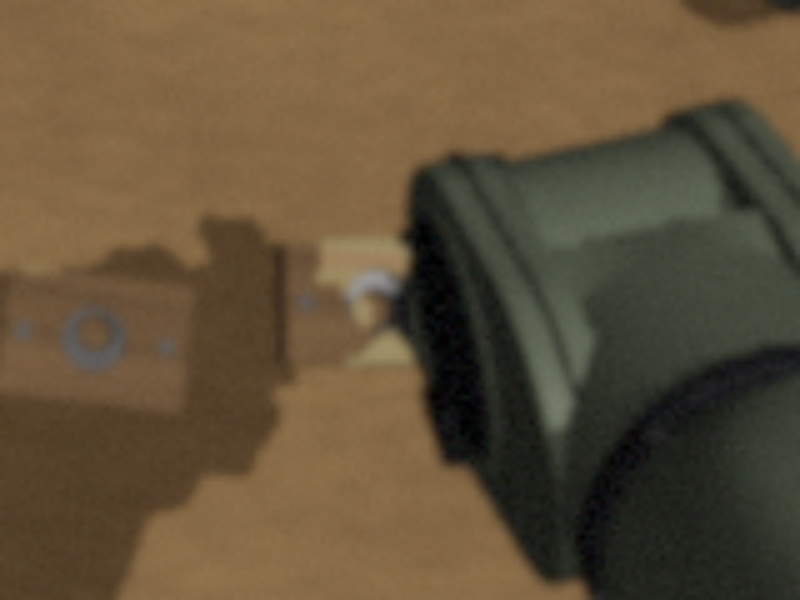

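Gauge is held upright above the middle block (scene crop tip at (347,330), bore at (345,392)); the arm was still swinging after the stop, so I let it settle while coming down a little.

```bash
python3 -m jog '[[0,4,0,0,0,0,0],[0,8,0,0,0,0,0],[0,12,0,0,0,0,0],[0,16,0,0,0,0,0],[0,20,0,0,0,0,0],[0,25,0,0,0,0,0],[0,25,0,0,0,0,0],[0,25,0,0,0,0,0]]'
python3 - <<'E'
from h import *
im,d=grab_frame('scene');np.savez('g3.npz',im=im,d=d);save('g3.png',cv2.resize(im[130:220,200:320],(800,600),interpolation=cv2.INTER_CUBIC))
s=sensors.state();print(s['tcp_pos'],s['ft_force'])
T=s['tcp_pos']
W=cloud('scene',d)
for a in (.062,.068,.074,.08,.092,.097):
    m=(d>0)&(abs(W[...,2]-a)<.003)&(abs(W[...,0]-T[0])<.025)&(abs(W[...,1]-T[1])<.025)
    print(a,m.sum(),np.median(W[m],axis=0).round(4) if m.sum() else '')
m=(d>0)&(W[...,2]>.055)&(abs(W[...,0]-T[0])<.025)&(abs(W[...,1]-T[1])<.025); print(W[m][:,2].min())
# predicted silhouettes: tip centre at TCP
tz=T[2]-.0746
for nm,P in (('tip@tcp',[T[0],T[1],tz]),('bore est',[.4748,-.0889,.034]),('opening M',[.4767,-.0906,.044])):
    q=proj('scene',[P])[0]; print(nm,q.round(1),((q-[200,130])*[800/120,600/90]).round())
E
```

```text
clock: 6.0
tcp_pos: [0.4744, -0.0894, 0.1334]
tcp_rot: [-1.571, 0.0, -0.0]
ft_force: [1.2, -1.0, -2.6]
finger_gap: 0.253
[ 0.47439172 -0.08935452  0.13339467] [ 0.24012912  0.3879239  -1.70364251]
0.062 8 [ 0.4799 -0.0839  0.0631]
0.068 12 [ 0.4785 -0.083   0.0686]
0.074 11 [ 0.4801 -0.087   0.0751]
0.08 8 [ 0.4809 -0.0841  0.0795]
0.092 9 [ 0.4845 -0.0793  0.0935]
0.097 30 [ 0.482  -0.0815  0.0976]
0.05692233824998448
tip@tcp [249.7 173.5] [331. 290.]
bore est [250.  180.6] [334. 338.]
opening M [249.1 177.9] [327. 319.]
```

View pics/g3.png

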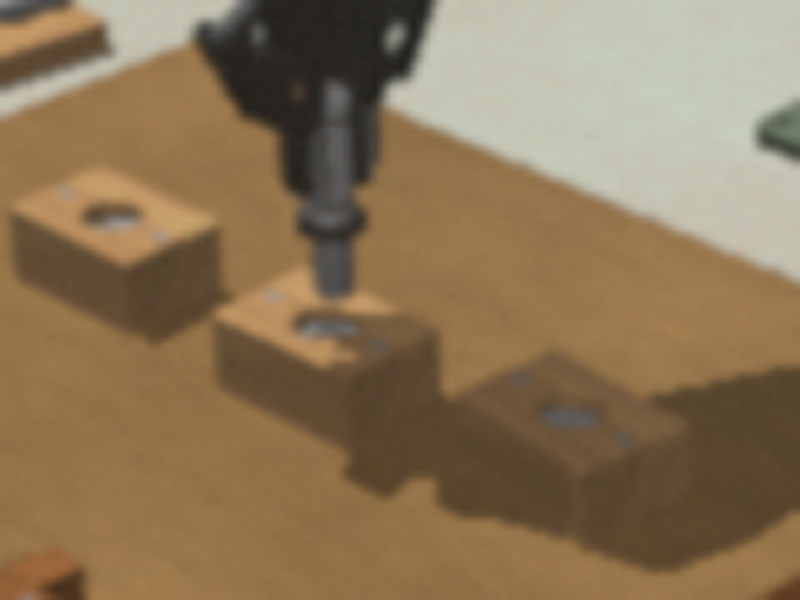

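```bash
python3 -m jog '[[0,5,0,0,0,0,0],[0,11,0,0,0,0,0],[0,16,0,0,0,0,0],[0,20,0,0,0,0,0],[0,23,0,0,0,0,0],[0,25,0,0,0,0,0],[0,26,0,0,0,0,0],[0,28,0,0,0,0,0]]'
```

```text
clock: 7.05
tcp_pos: [0.4745, -0.0895, 0.1054]
tcp_rot: [-1.571, -0.0, -0.001]
ft_force: [-0.7, -0.8, -2.6]
finger_gap: 0.254
```

```bash
python3 -m jog '[[0,1,0,0,0,0,0],[0,2,0,0,0,0,0],[0,3,0,0,0,0,0],[0,4,0,0,0,0,0],[0,5,0,0,0,0,0],[0,6,0,0,0,0,0],[0,7,0,0,0,0,0],[0,8,0,0,0,0,0]]'
```

```text
clock: 8.05
tcp_pos: [0.4743, -0.0893, 0.0973]
tcp_rot: [-1.571, 0.0, -0.0]
ft_force: [-0.0, -1.7, -2.2]
finger_gap: 0.25
```

```bash
python3 -m jog '[[0,2,0,0,0,0,0],[0,4,0,0,0,0,0],[0,6,0,0,0,0,0],[0,8,0,0,0,0,0],[0,9.5,0,0,0,0,0],[0,11,0,0,0,0,0],[0,11.5,0,0,0,0,0],[0,12,0,0,0,0,0]]'
python3 - <<'E'
from h import *
im,d=grab_frame('scene');save('g4.png',cv2.resize(im[130:220,200:320],(800,600),interpolation=cv2.INTER_CUBIC))
E
```

```text
clock: 9.05
tcp_pos: [0.4743, -0.0893, 0.0853]
tcp_rot: [-1.571, 0.0, -0.0]
ft_force: [1.0, -0.7, -1.9]
finger_gap: 0.249
```

View pics/g4.png

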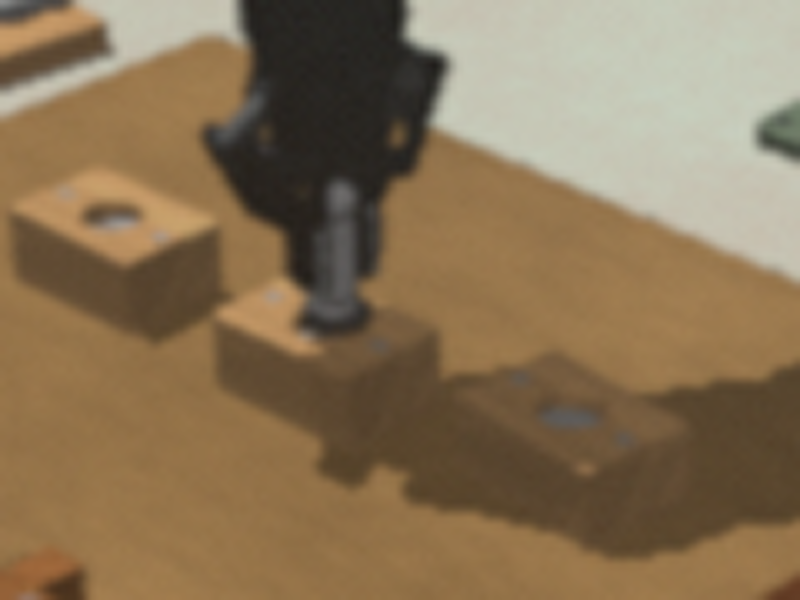

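Collar is down on the middle block's top (crop (335,312)). A last small lowering to feel contact.

```bash
python3 -m jog '[[0,0.2,0,0,0,0,0],[0,0.4,0,0,0,0,0],[0,0.6,0,0,0,0,0],[0,0.8,0,0,0,0,0],[0,1,0,0,0,0,0],[0,1,0,0,0,0,0],[0,1,0,0,0,0,0],[0,1,0,0,0,0,0]]'
```

```text
clock: 10.1
tcp_pos: [0.4744, -0.0894, 0.0846]
tcp_rot: [-1.571, -0.0, -0.0]
ft_force: [-1.7, -0.9, 7.8]
finger_gap: 0.245
```

```bash
python3 -m jog '[[0,-0.7,0,0,0,0,0],[0,-0.7,0,0,0,0,0],[3,-0.7,0,0,0,0,0],[8,-0.7,0,0,0,0,0],[15,-0.7,0,0,0,0,0],[22,-0.7,0,0,0,0,0],[27,-0.7,0,0,0,0,0],[30,-0.7,0,0,0,0,0]]'
python3 - <<'E'
from h import *
for cam in('top','scene'):
  z=np.load(cam+'0.npz');W=cloud(cam,z['d'])
  m=(z['d']>0)&(W[...,2]>.022)&(W[...,2]<.04)&(W[...,0]>.65)&(W[...,0]<.75)
  ys=[];f=[];b=[]
  for y in np.arange(-.02,.095,.008):
    q=W[m&(abs(W[...,1]-y)<.004)][:,0]; ys.append(y);f.append(q.min());b.append(q.max())
  for nm,e in (('front',f),('back',b)):
    p=np.polyfit(np.array(ys)-.0355,e,1);print(cam,nm,p.round(4))
  for nm,lo in (('cheek',1),):
    q=W[m&(W[...,0]<.69)][:,1]; l=q[q>.0355];r=q[q<.0355];print('cheeks',l.min(),l.max(),r.min(),r.max())
im,d=grab_frame('scene');save('g5.png',cv2.resize(im[130:270,160:340],(780,600),interpolation=cv2.INTER_CUBIC))
E
```

```text
clock: 11.1
tcp_pos: [0.5046, -0.0893, 0.085]
tcp_rot: [-1.571, 0.0, -0.0]
ft_force: [-1.2, -0.2, -2.0]
finger_gap: 0.251
top front [0.0121 0.6982]
top back [0.0197 0.7194]
cheeks 0.10392787459325756 0.4307635596795065 -0.6045247990479434 -0.03271289750999578
scene front [0.0113 0.6989]
scene back [0.0139 0.7208]
cheeks 0.09974952389412325 0.40384244162881966 -0.8314408699142407 -0.03215701683520173
```

View pics/g5.png

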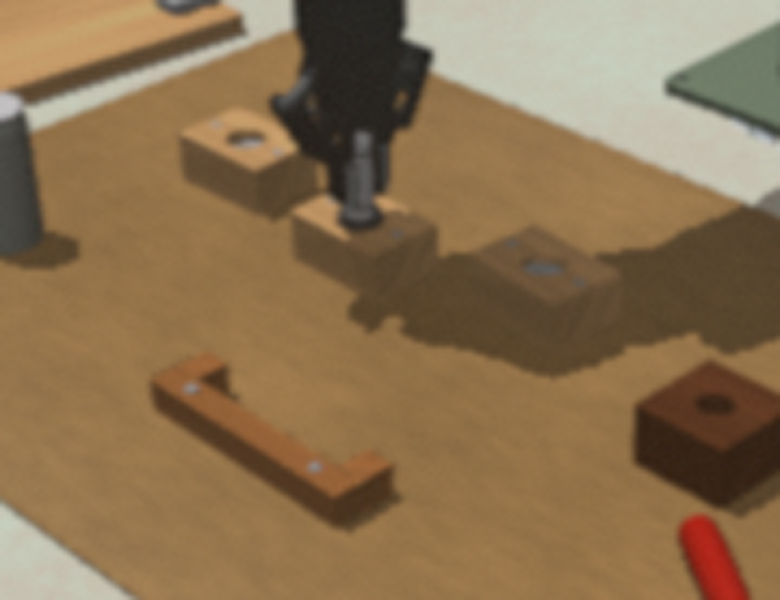

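Block follows at crop (365,235), collar home. Onward.

```bash
python3 -m jog '[[3,0,0,0,0,0,0],[10,0,0,0,0,0,0],[20,0,3,0,0,0,0],[31,0,9,0,0,0,0],[42,0,17,0,0,0,0],[52,0,26,0,0,0,0],[59,0,33,0,0,0,0],[63,0,37,0,0,0,0]]'
python3 -m jog '[[1,0,4,0,0,0,0],[4,0,12,0,0,0,0],[9,0,24,0,0,0,0],[15,0,39,0,0,0,0],[21,0,54,0,0,0,0],[26,0,69,0,0,0,0],[30,0,80,0,0,0,0],[32,0,86,0,0,0,0]]'
python3 - <<'E'
from h import *
im,d=grab_frame('scene');save('g6.png',cv2.resize(im[150:270,160:320],(800,600),interpolation=cv2.INTER_CUBIC))
im,d=grab_frame('top');save('g6t.png',cv2.resize(im[110:260,220:420],(800,600),interpolation=cv2.INTER_CUBIC))
E
```

```text
clock: 12.15
tcp_pos: [0.5676, -0.0517, 0.085]
tcp_rot: [-1.571, -0.0, 0.0]
ft_force: [-1.1, -1.6, -1.3]
finger_gap: 0.249
clock: 13.15
tcp_pos: [0.5995, 0.0344, 0.085]
tcp_rot: [-1.571, -0.0, 0.0]
ft_force: [-1.2, -2.7, -0.9]
finger_gap: 0.246
```

View pics/g6.png

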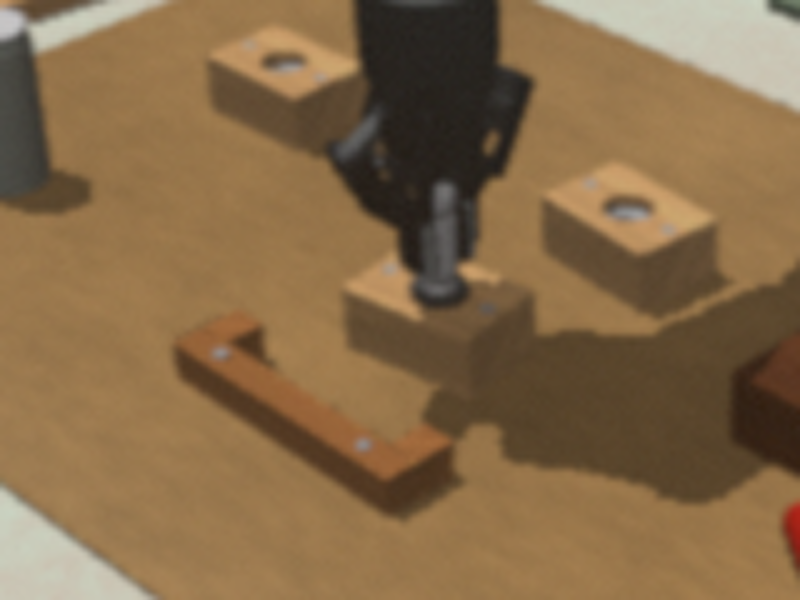

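View pics/g6t.png

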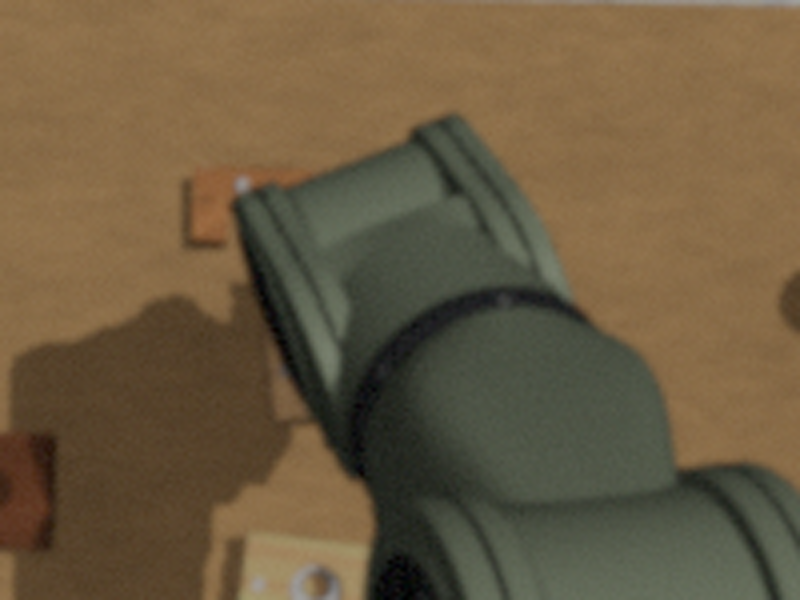

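```bash
cat > yaw.py <<'E'
from h import *
im,d=grab_frame('scene');W=cloud('scene',d);T=sensors.state()['tcp_pos']
def front(x0,x1,y0,y1,nm):
    # front (+x) face points: mid-height band
    m=(d>0)&(W[...,0]>x0)&(W[...,0]<x1)&(W[...,1]>y0)&(W[...,1]<y1)
    P=W[m&(W[...,2]>.031)&(W[...,2]<.040)]
    ys=np.arange(y0,y1,.006);o=[]
    for y in ys:
        q=P[abs(P[:,1]-y)<.003]
        if len(q): o.append((y,q[:,0].max()))
    o=np.array(o);c=np.median(o[:,0])
    for k in range(3):
        p=np.polyfit(o[:,0]-c,o[:,1],1);r=o[:,1]-np.polyval(p,o[:,0]-c)
        o=o[abs(r)<max(.003,2*r.std())]
    print(nm,'slope',p[0].round(3),'yaw deg',np.degrees(np.arctan(-p[0])).round(1),'front x',p[1].round(4),'y span',o[:,0].min(),o[:,0].max())
    t=P if 0 else W[m&(W[...,2]>.041)&(W[...,2]<.048)]
    (cx,cy),wh,a=cv2.minAreaRect((t[:,:2]*1000).astype(np.float32));print('top rect',round(cx,1),round(cy,1),np.round(wh,1),round(a,1),len(t))
front(T[0]-.05,T[0]+.06,T[1]-.065,T[1]+.065,'moved')
front(.40,.53,-.02,.12,'L');front(.40,.53,-.32,-.18,'R')
save('y%05d.png'%int(sensors.state()['clock']*100),cv2.resize(im[150:270,160:320],(800,600),interpolation=cv2.INTER_CUBIC))
E
python3 yaw.py
```

```text
moved slope -0.119 yaw deg 6.8 front x 0.6281 y span -0.013289446368418528 0.07671055363158144
top rect 597.1 30.2 [64.9 92.3] 8.8 287
L slope 0.112 yaw deg -6.4 front x 0.4901 y span -0.0019999999999999983 0.088
top rect 460.4 44.8 [95.  65.5] 82.7 296
R slope -0.03 yaw deg 1.7 front x 0.5077 y span -0.29 -0.2059999999999999
top rect 477.4 -248.3 [65.6 92.5] 1.3 213
```

```bash
python3 -m jog '[[3,0,0,0,0,0,0],[10,0,0,0,0,0,0],[20,0,0,0,0,0,0],[30,0,0,0,0,0,0],[40,0,0,0,0,0,0],[48,0,0,0,0,0,0],[53,0,0,0,0,0,0],[56,0,0,0,0,0,0]]'
python3 -m jog '[[1,0,0,0,0,0,0],[2.5,0,0,0,0,0,0],[4,0,0,0,0,0,0],[5.5,0,0,0,0,0,0],[7,0,0,0,0,0,0],[8,0,0,0,0,0,0],[9,0,0,0,0,0,0],[10,0,0,0,0,0,0]]'
python3 yaw.py
```

```text
clock: 14.3
tcp_pos: [0.6555, 0.0336, 0.0849]
tcp_rot: [-1.571, 0.0, -0.0]
ft_force: [-0.8, -0.3, -2.2]
finger_gap: 0.25
clock: 15.3
tcp_pos: [0.6654, 0.0336, 0.085]
tcp_rot: [-1.571, 0.0, -0.0]
ft_force: [-1.1, -0.4, -2.2]
finger_gap: 0.246
moved slope -0.039 yaw deg 2.2 front x 0.7057 y span -0.03137247801670954 0.09462752198329044
top rect 660.6 32.4 [63.7 93.3] 5.3 307
L slope 0.089 yaw deg -5.1 front x 0.4901 y span -0.0019999999999999983 0.088
top rect 459.6 45.1 [93.8 68.9] 82.5 293
R slope -0.016 yaw deg 0.9 front x 0.5074 y span -0.29 -0.24199999999999994
top rect 499.9 -276.3 [62.  27.8] 54.5 47
```

```bash
python3 -m jog '[[0.5,0,0,0,0,0,0],[1,0,0,0,0,0,0],[1.5,0,0,0,0,0,0],[2,0,0,0,0,0,0],[2.5,0,0,0,0,0,0],[3,0,0,0,0,0,0],[3.5,0,0,0,0,0,0],[4,0,0,0,0,0,0]]'
python3 yaw.py
```

```text
clock: 16.35
tcp_pos: [0.6693, 0.0336, 0.085]
tcp_rot: [-1.571, 0.0, -0.0]
ft_force: [-2.7, 0.7, -2.3]
finger_gap: 0.247
moved slope -0.001 yaw deg 0.0 front x 0.707 y span -0.02538721183664907 0.0946127881633509
top rect 664.2 31.6 [64.7 92.2] 3.3 297
L slope 0.108 yaw deg -6.2 front x 0.4893 y span -0.0019999999999999983 0.088
top rect 458.9 45.1 [96.6 63.9] 85.8 297
R slope 0.032 yaw deg -1.9 front x 0.5065 y span -0.296 -0.25399999999999995
top rect 501.3 -279.0 [45. 23.] 50.6 32
```

```bash
python3 -m jog '[[0.5,0,0,0,0,0,0],[1,0,0,0,0,0,0],[1.5,0,0,0,0,0,0],[2,0,0,0,0,0,0],[2.5,0,0,0,0,0,0],[2.5,0,0,0,0,0,0],[3,0,0,0,0,0,0],[3,0,0,0,0,0,0]]'
python3 yaw.py|head -2
```

```text
clock: 17.4
tcp_pos: [0.6722, 0.0337, 0.085]
tcp_rot: [-1.571, 0.001, 0.0]
ft_force: [-3.9, 1.4, 0.8]
finger_gap: 0.243
moved slope -0.025 yaw deg 1.4 front x 0.707 y span -0.025320828982554444 0.09467917101744552
top rect 667.8 32.8 [92.4 65. ] 89.1 301
```

```bash
python3 -m jog '[[0.3,0,0,0,0,0,0],[0.5,0,0,0,0,0,0],[0.7,0,0,0,0,0,0],[0.9,0,0,0,0,0,0],[1.1,0,0,0,0,0,0],[1.3,0,0,0,0,0,0],[1.3,0,0,0,0,0,0],[1.3,0,0,0,0,0,0]]'
python3 yaw.py|head -2
```

```text
clock: 18.45
tcp_pos: [0.6729, 0.0337, 0.0849]
tcp_rot: [-1.571, 0.002, 0.002]
ft_force: [-9.2, 1.8, 3.2]
finger_gap: 0.249
moved slope -0.033 yaw deg 1.9 front x 0.706 y span -0.02526291022663678 0.0947370897733632
top rect 667.7 35.2 [94.2 63.5] 88.8 304
```

```bash
ls pics | tail -1
```

```text
y01850.png
```

View pics/y01850.png

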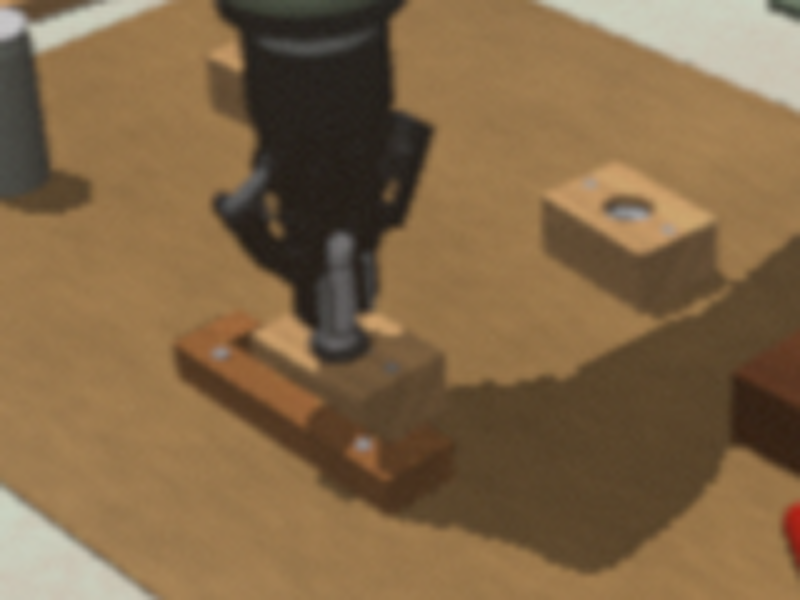

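The block's long side lies along the bar (crop edge (255,340)–(370,425)). I'll sweep sideways while lightly pushed, to square it fully, then relax.

```bash
python3 -m jog '[[0.3,0,2,0,0,0,0],[0.5,0,4,0,0,0,0],[0.5,0,6,0,0,0,0],[0.5,0,4,0,0,0,0],[0.5,0,1,0,0,0,0],[0.5,0,-2,0,0,0,0],[0.5,0,-4,0,0,0,0],[0.5,0,-4,0,0,0,0]]'
python3 -m jog '[[0,0,1,0,0,0,0],[0,0,3,0,0,0,0],[0,0,4,0,0,0,0],[0,0,4,0,0,0,0],[-0.5,0,4,0,0,0,0],[-1,0,4,0,0,0,0],[-1.2,0,4,0,0,0,0],[-1.2,0,4,0,0,0,0]]'
python3 yaw.py|head -2
```

```text
clock: 19.5
tcp_pos: [0.6733, 0.0313, 0.0851]
tcp_rot: [-1.568, 0.001, 0.002]
ft_force: [-10.6, 7.5, 5.3]
finger_gap: 0.244
clock: 20.5
tcp_pos: [0.6729, 0.0332, 0.0849]
tcp_rot: [-1.571, 0.001, -0.0]
ft_force: [-4.9, -2.4, -1.5]
finger_gap: 0.251
moved slope 0.07 yaw deg -4.0 front x 0.702 y span -0.007692950402570536 0.09430704959742944
top rect 667.0 33.9 [64.5 93.8] 1.3 300
```

```bash
python3 -m jog '[[-0.3,0,0,0,0,0,0.27],[-0.3,0,0,0,0,0,0.3],[-0.3,0,0,0,0,0,0.4],[-0.3,0,0,0,0,0,0.6],[-0.3,0,0,0,0,0,0.8],[-0.3,0,0,0,0,0,0.8],[-0.3,-5,0,0,0,0,0.8],[-0.3,-10,0,0,0,0,0.8]]'
python3 yaw.py|head -2
```

```text
clock: 21.55
tcp_pos: [0.6727, 0.0336, 0.0955]
tcp_rot: [-1.571, 0.0, -0.0]
ft_force: [-0.1, 0.3, -0.3]
finger_gap: 0.801
moved slope 0.023 yaw deg -1.3 front x 0.7056 y span -0.031334668820354114 0.09466533117964586
top rect 667.4 33.8 [64.2 94.1] 1.2 310
```

```bash
python3 -m jog '[[0,-8,0,0,0,0,0.8],[0,-25,0,0,0,0,0.8],[0,-50,0,0,0,0,0.8],[0,-80,0,0,0,0,0.8],[0,-110,0,0,0,0,0.8],[0,-130,0,0,0,0,0.8],[-20,-140,-30,0,0,0,0.8],[-50,-145,-70,0,0,0,0.8]]'
python3 -m jog '[[-30,0,-50,0,0,0,0.8],[-60,0,-100,0,0,0,0.8],[-90,0,-150,0,0,0,0.8],[-110,0,-190,0,0,0,0.8],[-120,0,-220,0,0,0,0.8],[-125,0,-240,0,0,0,0.8],[-125,0,-245,0,0,0,0.8],[-125,0,-245,0,0,0,0.8]]'
python3 yaw.py
python3 - <<'E'
from h import *
im,d=grab_frame('top');W=cloud('top',d);s,ds=grab_frame('scene');Ws=cloud('scene',ds)
a=cv2.resize(im[120:200,240:360],(600,400),interpolation=cv2.INTER_CUBIC)
save('f1.png',a);save('f2.png',cv2.resize(s[165:255,180:300],(800,600),interpolation=cv2.INTER_CUBIC))
for n,W_,D in(('top',W,d),('scene',Ws,ds)):
  def rect(t,x0,x1,y0,y1,z0,z1):
    P=W_[(D>0)&(W_[...,0]>x0)&(W_[...,0]<x1)&(W_[...,1]>y0)&(W_[...,1]<y1)&(W_[...,2]>z0)&(W_[...,2]<z1)]
    if len(P)<5: print(n,t,'none');return
    (cx,cy),wh,a=cv2.minAreaRect((P[:,:2]*1000).astype(np.float32));print(n,t,round(cx,1),round(cy,1),np.round(wh,1),round(a,1),len(P),'z',np.median(P[:,2]).round(4))
  rect('block',.60,.72,-.03,.1,.039,.047)
  rect('gaugetop',.62,.72,-.02,.09,.104,.125)
  rect('collar',.62,.72,-.02,.09,.048,.054)
  rect('L',.40,.53,-.02,.12,.039,.06);rect('R',.40,.53,-.32,-.18,.039,.06)
  rect('can',.55,.75,-.4,-.2,.10,.13)
E
```

```text
clock: 22.6
tcp_pos: [0.6223, -0.0364, 0.2414]
tcp_rot: [-1.57, -0.002, -0.0]
ft_force: [0.7, -0.1, 0.0]
finger_gap: 0.802
clock: 23.6
tcp_pos: [0.4982, -0.2804, 0.2401]
tcp_rot: [-1.57, -0.001, 0.0]
ft_force: [0.1, 0.5, -0.0]
finger_gap: 0.798
moved slope -0.025 yaw deg 1.4 front x 0.5074 y span -0.29114189848960537 -0.2191418984896053
top rect 478.8 -256.3 [60.5 82.2] 0.3 169
L slope 0.101 yaw deg -5.8 front x 0.4898 y span -0.0019999999999999983 0.088
top rect 459.1 44.7 [96.  64.6] 84.8 295
R slope -0.004 yaw deg 0.2 front x 0.507 y span -0.296 -0.2059999999999999
top rect 477.7 -249.1 [64.9 96.5] 1.1 222
top block 666.9 35.1 [60.6 89. ] 0.8 625 z 0.0442
top gaugetop 671.3 35.3 [19.4 19.4] 6.4 68 z 0.1095
top collar 666.1 37.1 [82.2 58.3] 87.7 88 z 0.0496
top L 457.8 47.0 [90.4 62.2] 84.1 819 z 0.0443
top R 475.2 -247.3 [58.3 93.2] 0.9 816 z 0.0438
top can 653.2 -308.7 [48.  47.7] 2.5 384 z 0.1132
scene block 666.7 32.8 [96.7 63.6] 88.5 343 z 0.0435
scene gaugetop 674.4 34.8 [21.6 18.4] 49.1 38 z 0.109
scene collar 675.8 35.6 [23.4 33.6] 42.5 41 z 0.0498
scene L 457.9 44.2 [97.  65.8] 83.9 334 z 0.0434
scene R 477.1 -246.8 [66.2 95.7] 0.7 245 z 0.0433
scene can 655.8 -308.8 [52.9 46. ] 31.7 156 z 0.1118
```

View pics/f1.png

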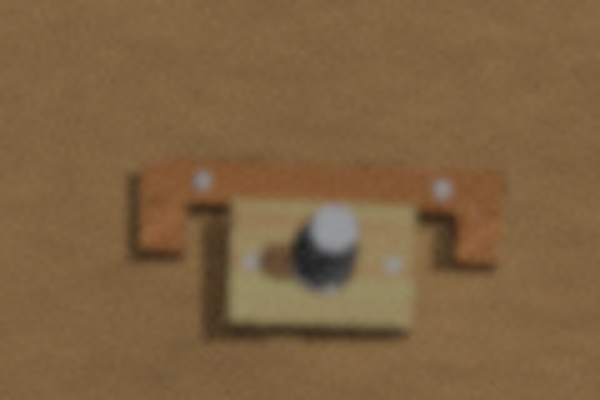

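View pics/f2.png

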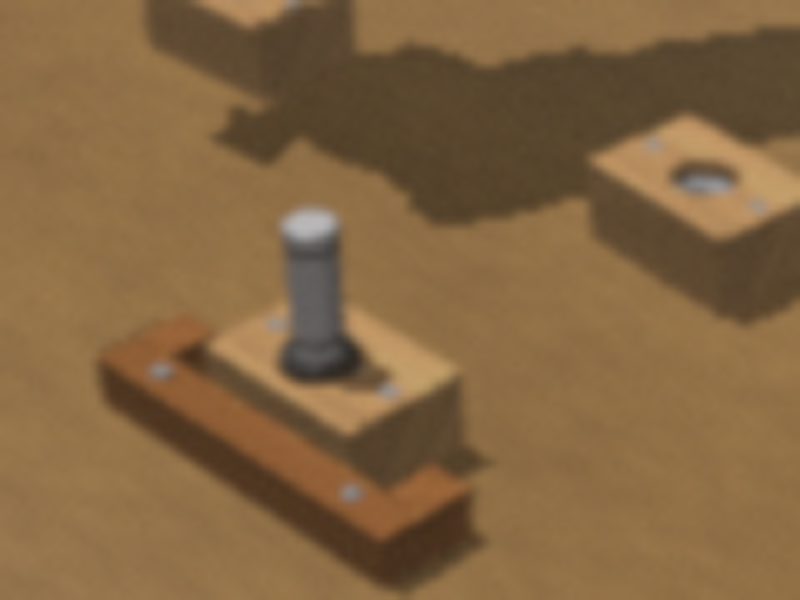

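Run:
```python
from h import *
g=np.mean([grab_frame('top')[0].astype(float) for _ in range(4)],axis=0)
def edge(pts0,pts1,z,chan,sg,n=40,h=4):
    A,B=[proj('top',[p])[0] for p in (pts0,pts1)]
    t=(B-A)/np.linalg.norm(B-A);nn=np.array([-t[1],t[0]])
    out=[];s=np.arange(-h,h+.01,.25)
    for a in np.linspace(0,1,n):
        P=A+(B-A)*a; q=(P+s[:,None]*nn).astype(np.float32)
        v=cv2.remap(g[...,chan].astype(np.float32),q[:,:1],q[:,1:],cv2.INTER_CUBIC)[:,0]
        dv=np.gradient(cv2.GaussianBlur(v[None],(0,0),2)[0])*sg; i=dv.argmax(); out.append(P+s[i]*nn)
    W=onplane('top',np.array(out),z)
    y=W[:,1];x=W[:,0];k=np.ones(len(x),bool)
    for _ in range(4):
        p=np.polyfit(y[k]-.035,x[k],1);r=x-np.polyval(p,y-.035);k=abs(r)<max(.0008,1.5*r[k].std())
    print('slope',p[0].round(4),'x',p[1].round(4),'n',k.sum(),'rms',r[k].std().round(5))
for sg in(1,-1):
  print(sg)
  edge([.637,.07,.044],[.637,-.003,.044],.044,1,sg,h=3)   # block back
  edge([.697,.072,.044],[.697,.048,.044],.044,1,sg,h=2)  # block front left part
  edge([.697,.072,.044],[.697,.0,.044],.044,1,sg,h=2)
  edge([.720,.115,.029],[.7175,-.045,.029],.029,0,sg,h=3) # bar back
```

```text
1
slope 0.0059 x 0.6301 n 40 rms 0.00045
slope 0.0128 x 0.6973 n 40 rms 0.00024
slope 0.027 x 0.697 n 38 rms 0.00037
slope 0.0163 x 0.717 n 23 rms 0.00071
-1
slope 0.0152 x 0.6352 n 40 rms 0.00025
slope 0.0001 x 0.692 n 40 rms 0.0
slope -0.1817 x 0.6972 n 20 rms 0.00097
slope 0.0341 x 0.723 n 22 rms 0.00086
```

```bash
python3 -c "
from station import workorder,sensors
print(workorder.hand_in(),sensors.state()['clock'])"
```

```text
the job is handed in; nothing more can be done
the job is handed in; nothing more can be done
```

The gauge is standing fully home in the middle block, and that block sits squarely against the back stop of the bay. I handed the job in about 24 s into the 72 s limit; the hand-in gives no verdict.

**What I did:** I took the 100 mm gauge from its stand and tried the middle block first, because its bore looked the largest in the top picture. The pin went in without resistance on the first try. When I lowered the last bit to feel the collar, the press was about 10 N. I then slid the block by the gauge along the board into the bay and pushed it against the bar, with a wrist reading of about 10 N along the push. After a sideways sweep I let go and moved the arm away.

**Last checks:**

| Check | Result |
|---|---|
| Gauge height | Top at about 109–110 mm, 110 mm expected when home; collar on the block |
| Gauge position | About 4–5 mm from the block's centre in the top camera (limit 9 mm); the scene camera put it nearer 8 mm, but its readings lean towards the side it sees |
| Block against the stop | Front face 1–1.5 mm from the bar as measured, which is within the camera error |
| Sideways position | Within about 2 mm of the bay's middle |
| Other two blocks | Not moved measurably |
| Can | Left alone; only its end position was measured |
| Screwdriver | Not re-measured; the arm never worked near it |

**Disagreements:** The block's angle varied between measurements, from about −1.5° to +0.8°. The top-camera edge fits had block and bar parallel to within about 1.5°, against the 4° allowed. A few of those edge fits caught the wrong edge, and I ignored them.

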